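# Stand the washed spacer plate in its drying stand

## Robot

A 6-joint arm with a two-finger parallel gripper is mounted at the origin on the work surface. World frame = base frame: x ahead of the robot, y to its left, z up, the work surface at z = 0. Lengths are in m, angles in rad, forces in N, time in s.
With the tool pointing down it reaches from about 0.4 to 0.925 m from the base axis. Payload 12.5 kg.
Tool frame: the origin (TCP) lies midway between the tips of the shut fingers; the grasp point (between the pads) lies 19 mm behind it; z points along the fingers, y is the line along which they close (so a half turn about z gives the same grasp; the last joint's range is limited). The gripper opens to 95 mm and grips with 3 to 60 N. Pads are 20 mm wide; open, the fingers measure 119 mm over their backs; the gripper's body (75 mm by 180 mm) begins 59 mm behind the grasp point.
Start: joints at [-0.106, 0.491, 1.559, -0, 1.092, -0.106], TCP at [0.625, 0, 0.215] pointing down, gripper open.
Joint ranges: [-3.1, 3.1], [-0.84, 2.19], [0.05, 2.79], [-1.13, 4.28], [0.06, 2.93], [-2.69, 2.69]. Speed limits (rad/s): [2.22, 2.22, 2.79, 3.14, 3.14, 3.14].

## Interface

Orientations are given as a unit quaternion [x, y, z, w].
In Python, from bench import * gives the robot as it stands. The module is installed in compiled form; this text tells all that it offers.
- The arm moves only by the tool step_arm, never from a script. Its argument "commands" is a list of rows, each an object with "slide": the shift along the tool's x, y, z in mm, a list of three; "rotation": the turn, a rotation vector about the tool's x, y, z in rad, a list of three; "jaw": the finger opening in mm, from 0 to 95.1. In form: [{"slide": [tx, ty, tz], "rotation": [wx, wy, wz], "jaw": jaw}, ...]. A call has 1 to 12 rows; each row is the pose to reach, as a shift and turn from the pose commanded when the call began, along the tool's axes at that moment; what a row does not reach only later rows make up. A row lasts 1/10 s, in which the tool goes at most 50 mm and 8.59 degrees, less where a joint would pass 70% of its speed; a pose out of reach is approached as far as the arm can. A call with a gripper value outside its range is refused whole. The fingers move at their own pace and stop on an object; "newtons" is the grip in N (left out, the last holds). Time passes only in rows, so rows that repeat a pose let the fingers close. It gives the time, the measured TCP pose, the force, the opening and the grip force at its end, in the units of the state.
- get_obs(): the state, without advancing time (a new reading comes with each control period).
- capture(name): name is "scene" or "side" or "wrist"; returns a dict with "color" (400x640x3 uint8, red, green, blue), "vfov" (degrees; the focal length in pixels is half the picture's height over the tangent of half this angle, whatever the lens; pixels are square), "cx", "cy" (the principal point, pixels), "distortion" ([k1, k2, p1, p2, k3] as OpenCV has them; the pictures are not rectified), "xyz" and "rotation" of the camera in the world. Camera axes: x right, y down, z forward; pixel columns grow to the right and rows downward; lengths in m; the calibration is good to about 2 mm. A picture is of the moment at which its call begins. There is no depth.
- sign_off(): hands the job in; it is judged then, once.
Trained networks look in the newest picture that a camera, given by its name, has taken for a name from the list of things; names that differ only in an ending like _2 or _b are one class to them, and where a whole thing is asked for, a point or a joint stands for the part that bears it (a point fixed in the world has none). Each returns a list of dicts, best first, with "conf" (0 to 1); they miss things now and then, are a little off and sometimes report something else, mostly with a low value. They report only what shows in the picture. A call takes as long as a camera call. They do not tell look-alikes from the thing itself.
- boxes_of(camera, target): "centre" ([column, row] in pixels, amid what is visible of it).
- outline_of(camera, target): "mask" (400x640 bool, what is visible of it) and "centre" ([column, row] in pixels, amid what is visible of it).
- pinpoint(camera, target): "centre" ([column, row] in pixels: a listed point, or the origin of a listed thing).
The state is a dict: "time": time; "joint_pos": joint angles; "qvel": joint speeds; "tau": joint torques, N m; "eef_pos": TCP position; "ee_rot": TCP orientation; "force": force on the tool from outside, world axes, zero at the start; "wrist_torque": the same for the moment, N m; "gripper_width": finger opening in m; "gripper_force": force on a finger pad.
Only numpy, scipy, OpenCV 4.12 (cv2) and the standard library are available. Lean on these libraries where they do the work, as an engineer would, in place of code of your own. Each camera call takes 0.05 s, during which the arm holds its last target. There are 200 camera calls.

## Task

The washed aluminium spacer plate lies flat on the bench mat. Stand it upright in the empty plywood drying stand, on its plain short edge with the U notch at the top, between the two cheeks and with its broad faces towards the stand's open front and back, like its twin in the other stand. Let go of it there, and leave the twin and the other things on the bench where they are.

Things in the scene. Friction and masses are not known exactly. Their poses are not given: they have to be found in the camera images.
- plate: aluminium spacer plate, 90 (x) x 66 (y) x 20 mm (z), 260 g, lying flat, notch end roughly to the left (+y), four small dark bolt holes. Origin at the centre of its underside. In the middle of the short edge at x = +45 mm is a notch 20 mm wide (y), 24 mm deep (x); the short edge at x = -45 mm is plain. Upright in the stand its x axis points up
- plate_mid (a point): middle of the spacer plate's 90 x 66 x 20 mm outline, 10 mm above its origin along z; axes as the plate's
- empty_stand: empty plywood drying stand, fixed: base board 110 (x) x 98 (y) x 10 mm and two upright cheeks 70 mm long (x), 7 mm thick, inner faces 84 mm apart at y = -42 and +42 mm, tops 88 mm above the bench; open above and at front and back (along x). Origin on the bench under its centre, x horizontal, z up
- empty_stand_floor (a point): centre of the top of the empty stand's base board, 10 mm above the bench, where the plate is to stand; axes as the stand's
- full_stand: the other drying stand, same size and axes, elsewhere on the bench; it holds the twin plate
- twin: the twin plate, standing on its plain short edge in the full stand, 90 mm tall, 66 mm wide (its y), 20 mm thick (its x), notch up; origin at the centre of its foot
- carb_body: carburettor body, dark grey metal block 75 x 66 mm with a round flange on top, 74 mm tall; origin at the centre of its underside (bystander)
- float_bowl: float bowl, grey open box 60 x 52 x 30 mm; origin at the centre of its underside (bystander)
- slide: vacuum slide, steel cylinder 34 mm across on a black disc 57 mm across, 40 mm tall; origin at the centre of its underside (bystander)
- jar: closed glass jar with a steel cap, 54 mm across, 70 mm tall; origin at the centre of its underside (bystander)
- screwdriver: screwdriver lying on the bench, about 200 mm long, under 35 mm high; its x axis points along it to the tip (bystander)
- spanner: steel spanner lying on the bench, about 200 mm long, under 20 mm high; its x axis points along it (bystander)
There are look-alikes about, which are no part of the job. What is shaped like the plate but green or yellow is not meant.

How it is judged:
By the outcome, as a careful person would: the job done as asked, in the order asked, and still so for the second after the job is handed in, with the robot touching nothing.
It also fails if it takes over 61 s, if anything falls off the work surface, if the arm or the gripper's body presses on something with over 40 N, if the wrist force passes 120 N, or if a joint passes its speed limit or range.

## Working session

There is one attempt and no reset: what is moved stays moved. The work goes in short steps, Python scripts to look and compute and a tool call to move; the robot and the scene stay as the last step left them, time stands still between calls to the robot, and variables do not carry over. Pictures are saved under pics/ and viewed, at most 11 in all, crops included, and the job is handed in when it is done.

Besides the shell and the picture viewer there is one more tool, called after "Request:" in YAML: its name, and indented under it one key for each argument. step_arm: Moves the arm, as the interface text tells. Its arguments: {"type":"object","properties":{"commands":{"type":"array"},"newtons":{"type":"number"}},"required":["commands"]}

```bash
mkdir -p pics
cat > h.py <<'E'
from bench import *
import numpy as np, cv2
from scipy.spatial.transform import Rotation as R
def K(c):
    f=200/np.tan(np.radians(c["vfov"])/2); return np.array([[f,0,c["cx"]],[0,f,c["cy"]],[0,0,1]])
def rot(c):
    r=np.array(c["rotation"],float); return r if r.shape==(3,3) else R.from_quat(r).as_matrix()
def ray(c,px):
    u=cv2.undistortPoints(np.array(px,float).reshape(-1,1,2),K(c),np.array(c["distortion"],float)).reshape(-1,2)
    return np.c_[u,np.ones(len(u))]@rot(c).T
def at_z(c,px,z):
    d=ray(c,px); o=np.array(c["xyz"]); return o+d*((z-o[2])/d[:,2])[:,None]
def proj(c,P):
    r=rot(c).T; P=np.array(P,float).reshape(-1,3)
    return cv2.projectPoints(P,cv2.Rodrigues(r)[0],-r@np.array(c["xyz"]),K(c),np.array(c["distortion"],float))[0].reshape(-1,2)
def save(c,n): cv2.imwrite("pics/"+n+".png",c["color"][:,:,::-1])
E
python3 - <<'E'
from h import *
np.set_printoptions(precision=4,suppress=True)
for n in("scene","side"):
    c=capture(n); save(c,n+"1"); print(n,c["xyz"],c["rotation"],c["vfov"])
    for t,z in(("plate",0),("plate_mid",.01),("empty_stand",0),("empty_stand_floor",.01),("full_stand",0),("twin",.01),("carb_body",0),("float_bowl",0),("slide",0),("jar",0),("screwdriver",0),("spanner",0)):
        for d in pinpoint(n,t)[:3]: print(t,np.round(d["centre"]),round(d["conf"],2),at_z(c,d["centre"],z)[0])
print(get_obs())
E
```

```text
scene [1.2588 0.0329 0.7207] [ 0.6075  0.694  -0.2904 -0.2549] 51.65771121257088
plate [406. 195.] 0.97 [0.4903 0.146  0.    ]
plate [359. 214.] 0.79 [0.572  0.0313 0.    ]
plate [351. 173.] 0.65 [ 0.423  -0.0003  0.    ]
plate_mid [404. 190.] 0.76 [0.4817 0.1379 0.01  ]
plate_mid [359. 212.] 0.71 [0.5735 0.032  0.01  ]
plate_mid [301. 189.] 0.71 [ 0.5147 -0.1184  0.01  ]
empty_stand [227. 191.] 0.74 [ 0.5352 -0.3075  0.    ]
empty_stand [359. 259.] 0.39 [0.7065 0.0418 0.    ]
empty_stand_floor [228. 193.] 0.64 [ 0.5511 -0.2966  0.01  ]
full_stand [479. 219.] 0.92 [0.5496 0.3196 0.    ]
twin [483. 218.] 0.72 [0.5538 0.3263 0.01  ]
carb_body [282. 280.] 0.98 [ 0.7814 -0.1126  0.    ]
slide [439. 165.] 0.65 [0.3578 0.238  0.    ]
jar [405. 286.] 0.77 [0.7628 0.1397 0.    ]
screwdriver [362. 259.] 0.28 [0.705  0.0467 0.    ]
spanner [144. 212.] 0.83 [ 0.6336 -0.4886  0.    ]
spanner [356. 210.] 0.74 [0.5601 0.0244 0.    ]
spanner [228. 195.] 0.55 [ 0.5497 -0.2991  0.    ]
side [ 0.2512 -0.7712  0.9475] [ 0.9147 -0.2131  0.0768 -0.3346] 45.82184980030941
plate [240. 209.] 0.71 [0.41   0.
[... 711 characters left out ...]
555 0.2362 0.    ]
jar [338. 137.] 0.78 [0.7629 0.1327 0.    ]
screwdriver [271. 302.] 0.77 [ 0.38  -0.276  0.   ]
screwdriver [252. 114.] 0.67 [0.5733 0.347  0.    ]
spanner [418. 331.] 0.75 [ 0.6348 -0.48    0.    ]
{'time': 1.3, 'joint_pos': array([-0.1056,  0.4909,  1.5589,  0.    ,  1.0917, -0.1056]), 'qvel': array([0.0012, 0.0009, 0.    , 0.0012, 0.0004, 0.0017]), 'tau': array([  0.0033, -61.2458, -25.8422,   0.0695,   0.0445,  -0.    ]), 'eef_pos': array([0.625 , 0.    , 0.2147]), 'ee_rot': array([0.7071, 0.7071, 0.    , 0.    ]), 'force': array([-0.5358, -0.2245, -0.5995]), 'wrist_torque': array([-0.0023,  0.0322,  0.0132]), 'gripper_force': 0.0, 'gripper_width': 0.09450249462810911}
```

View pics/side1.png

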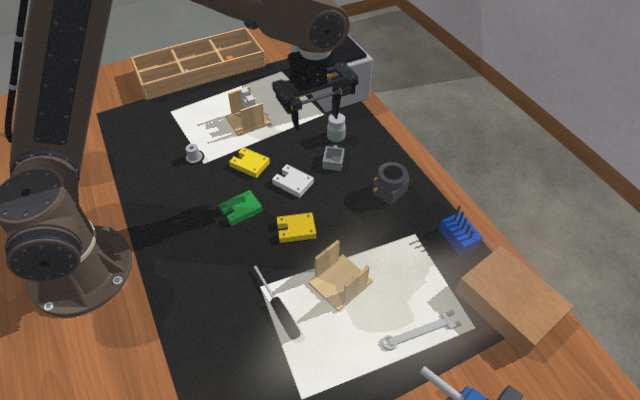

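View pics/scene1.png

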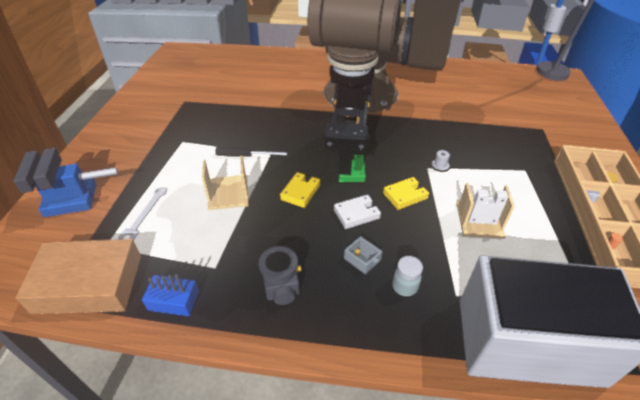

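The white/silver plate is at about (293,181) in the side picture and (357,211) in the scene picture, at world (0.571, 0.028). The green and yellow ones are look-alikes. The empty stand is at (340,280) in the side picture, at about (0.545, -0.297). Next I'll look with the wrist camera.

Run:
```python
from h import *
np.set_printoptions(precision=4,suppress=True)
c=capture("wrist"); save(c,"w1"); print(c["xyz"],rot(c))
for t in("plate","plate_mid"):
    for d in pinpoint("wrist",t)[:3]: print(t,d["centre"],d["conf"],at_z(c,d["centre"],.01 if t!="plate" else 0)[0])
for d in outline_of("wrist","plate")[:3]:
    m=d["mask"].astype(np.uint8); print(d["conf"],d["centre"],m.sum(),c["color"][d["mask"]].mean(0))
    k=max(cv2.findContours(m,0,1)[0],key=cv2.contourArea).reshape(-1,2)
    w=at_z(c,k,.02)[:,:2]; r=cv2.minAreaRect((w*1000).astype(np.float32)); print(r,cv2.boxPoints(r))
```

```text
[0.6253 0.0703 0.3838] [[ 1.     -0.0008 -0.0007]
 [-0.001  -0.9678 -0.2518]
 [-0.0005  0.2518 -0.9678]]
plate [272.0, 162.1] 0.93 [0.5679 0.024  0.    ]
plate [157.0, 181.7] 0.88 [ 0.4115 -0.0023  0.    ]
plate [238.0, 259.8] 0.64 [ 0.5131 -0.1174  0.    ]
plate_mid [272.4, 161.6] 0.76 [0.5699 0.0258 0.01  ]
plate_mid [150.7, 180.5] 0.73 [0.409  0.0012 0.01  ]
plate_mid [234.0, 265.9] 0.73 [ 0.5097 -0.122   0.01  ]
0.97 [254.1, 251.6] 743 [237.8129 228.0296  90.5195]
((544.3016357421875, -100.99205780029297), (34.877323150634766, 44.945587158203125), 80.38855743408203) [[ 519.2326 -114.4337]
 [ 563.5473 -121.9381]
 [ 569.3707  -87.5504]
 [ 525.056   -80.046 ]]
0.8 [202.2, 64.6] 4701 [252.7988 251.7184 131.4812]
((493.2161865234375, 142.0793914794922), (67.88186645507812, 94.13166809082031), 34.01913070678711) [[438.7523 162.101 ]
 [491.4161  84.0799]
 [547.6801 122.0578]
 [495.0162 200.0789]]
0.76 [274.1, 160.9] 3564 [252.5213 252.7573 252.9122]
((571.1911010742188, 27.161758422851562), (68.48481750488281, 89.86268615722656), 29.38861656188965) [[519.3061  49.5071]
 [563.4045 -28.7912]
 [623.0761   4.8164]
 [578.9777  83.1147]]
```

View pics/w1.png

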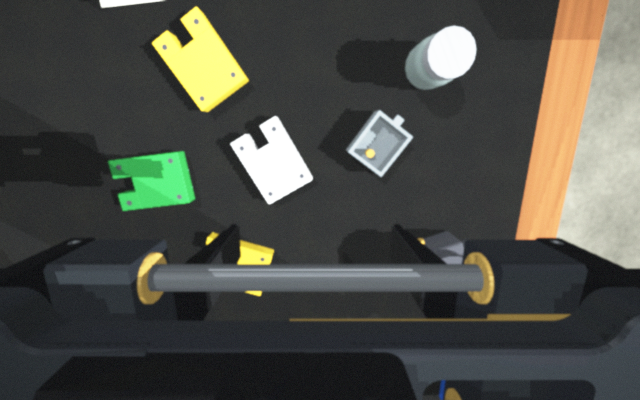

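The notch of the white plate points to the upper left, at about (258,140), so its yaw is about 119° and its centre is (0.571, 0.027). The plan is to grip its long sides with the tool tilted 45° towards the notch, stand it upright on the mat, re-grip it by its faces from above, and then set it in the stand.

```bash
cat >> h.py <<'E'
def frame(yaw,tilt):
    "plate yaw (deg); tool y = -plate y, tool z tilted by tilt from down towards -plate x (plate frame)"
    px=np.array([np.cos(np.radians(yaw)),np.sin(np.radians(yaw)),0]); ty=-np.cross([0,0,1],px)
    t=np.radians(tilt); tz=-np.sin(t)*px-np.cos(t)*np.array([0,0,1]); return px,np.c_[np.cross(ty,tz),ty,tz]
def go(p,Rt,obs=None):
    o=obs or get_obs(); R0=R.from_quat(o["ee_rot"])
    rel=R0.inv()*R.from_matrix(Rt)
    print("slide",np.round(R0.inv().apply(np.array(p)-o["eef_pos"])*1000,1),"rot",np.round(rel.as_rotvec(),3),"rows",np.degrees(rel.magnitude())/8.59)
E
python3 - <<'E'
from h import *
px,Rt=frame(119.4,45)
g=np.array([.571,.027,.010])+.005*px
go(g-.09*Rt[:,2],Rt); go(g,Rt)
E
```

```text
slide [ 86.8 -87.7 141. ] rot [-0.201 -0.768 -0.486] rows 6.2084233697255975
slide [ 31.3 -56.5 204.7] rot [-0.201 -0.768 -0.486] rows 6.2084233697255975
```

Request:
step_arm:
  commands:
    - {"slide": [87, -88, 141], "rotation": [-0.201, -0.768, -0.486], "jaw": 95}
    - {"slide": [87, -88, 141], "rotation": [-0.201, -0.768, -0.486], "jaw": 95}
    - {"slide": [87, -88, 141], "rotation": [-0.201, -0.768, -0.486], "jaw": 95}
    - {"slide": [87, -88, 141], "rotation": [-0.201, -0.768, -0.486], "jaw": 95}
    - {"slide": [87, -88, 141], "rotation": [-0.201, -0.768, -0.486], "jaw": 95}
    - {"slide": [87, -88, 141], "rotation": [-0.201, -0.768, -0.486], "jaw": 95}
    - {"slide": [87, -88, 141], "rotation": [-0.201, -0.768, -0.486], "jaw": 95}
    - {"slide": [87, -88, 141], "rotation": [-0.201, -0.768, -0.486], "jaw": 95}
    - {"slide": [87, -88, 141], "rotation": [-0.201, -0.768, -0.486], "jaw": 95}
    - {"slide": [87, -88, 141], "rotation": [-0.201, -0.768, -0.486], "jaw": 95}
  newtons: 40

```text
time: 2.5
eef_pos: [0.5414, 0.1015, 0.0871]
ee_rot: [0.474, 0.798, -0.2, 0.315]
force: [-0.0, -0.3, -0.6]
gripper_width: 0.0946
gripper_force: 0.0
```

Run:
```python
from h import *
c=capture("wrist"); save(c,"w2")
for d in pinpoint("wrist","plate_mid")[:2]: print(d["centre"],d["conf"],at_z(c,d["centre"],.01)[0])
for d in outline_of("wrist","plate")[:3]:
    m=d["mask"].astype(np.uint8)
    k=max(cv2.findContours(m,0,1)[0],key=cv2.contourArea).reshape(-1,2)
    w=at_z(c,k,.02)[:,:2]; print(d["conf"],c["color"][d["mask"]].mean(0),cv2.minAreaRect((w*1000).astype(np.float32)))
px,Rt=frame(119.4,45)
g=np.array([.571,.027,.010])+.005*px
go(g,Rt)
```

```text
[308.8, 203.6] 0.94 [0.57233791 0.02672278 0.01      ]
[214.5, 239.1] 0.91 [ 0.50741817 -0.11265448  0.01      ]
0.75 [215.89688147 199.43178219  63.90157145] ((489.60357666015625, 145.96400451660156), (66.3813705444336, 92.655029296875), 33.69267272949219)
0.71 [187.91152163 191.37263004 192.22775887] ((564.2462158203125, 38.0987663269043), (65.58351135253906, 113.09759521484375), 29.992216110229492)
0.62 [ 40.91879852 125.03996436  58.87539773] ((412.63818359375, 15.227313995361328), (93.96075439453125, 91.07532501220703), 7.2894673347473145)
slide [ -0.3  -7.4 107.4] rot [-0.031 -0.021 -0.002] rows 0.24850781871597344
```

View pics/w2.png

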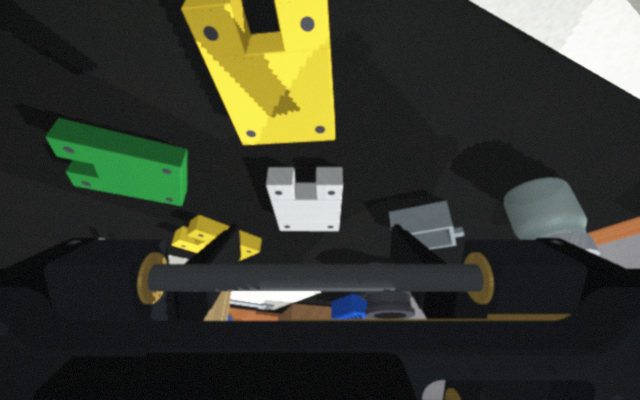

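Request:
step_arm:
  commands:
    - {"slide": [0, -7, 20], "rotation": [-0.03, -0.02, 0], "jaw": 95}
    - {"slide": [0, -7, 20], "rotation": [-0.03, -0.02, 0], "jaw": 95}
    - {"slide": [0, -7, 20], "rotation": [-0.03, -0.02, 0], "jaw": 95}

```text
time: 2.95
eef_pos: [0.5459, 0.1012, 0.0859]
ee_rot: [0.473, 0.798, -0.2, 0.315]
force: [0.0, 0.1, 1.0]
gripper_width: 0.0948
gripper_force: 0.0
```

Run:
```python
from h import *
px,Rt=frame(119.4,45)
g=np.array([.571,.027,.010])+.005*px
go(g,Rt); print(get_obs()["qvel"],get_obs()["joint_pos"])
```

```text
slide [  0.4 -11.4 104.9] rot [-0.03  -0.022 -0.001] rows 0.24767511188039493
[ 0.00395535 -0.00072075  0.00260721  0.00152562  0.00060679  0.0001078 ] [ 0.40435486  0.66210953  1.95478537 -1.1336003   0.86610242  0.82477917]
```

Joint 4 is at its limit, so I'll use a smaller tilt of 25°.

Run:
```python
from h import *
px,Rt=frame(119.4,25)
g=np.array([.5715,.027,.008])+.008*px
go(g-.07*Rt[:,2],Rt); go(g,Rt)
```

```text
slide [-18.7 -13.   38.2] rot [-0.029  0.327 -0.006] rows 2.189960120763944
slide [  3.8 -11.  104.5] rot [-0.029  0.327 -0.006] rows 2.189960120763944
```

Request:
step_arm:
  commands:
    - {"slide": [-19, -13, 38], "rotation": [-0.029, 0.327, -0.006], "jaw": 95}
    - {"slide": [-19, -13, 38], "rotation": [-0.029, 0.327, -0.006], "jaw": 95}
    - {"slide": [-19, -13, 38], "rotation": [-0.029, 0.327, -0.006], "jaw": 95}
    - {"slide": [-19, -13, 38], "rotation": [-0.029, 0.327, -0.006], "jaw": 95}
    - {"slide": [-19, -13, 38], "rotation": [-0.029, 0.327, -0.006], "jaw": 95}

```text
time: 3.45
eef_pos: [0.5527, 0.0596, 0.0718]
ee_rot: [0.493, 0.843, -0.11, 0.187]
force: [0.1, 0.4, 1.1]
gripper_width: 0.0948
gripper_force: 0.0
```

Run:
```python
from h import *
px,Rt=frame(119.4,25)
g=np.array([.5715,.027,.008])+.008*px
go(g-.07*Rt[:,2],Rt); go(g,Rt); print(get_obs()["joint_pos"])
```

```text
slide [0.2 0.4 0.4] rot [-0.001  0.002  0.   ] rows 0.013337343713126714
slide [ 0.3  0.4 70.4] rot [-0.001  0.002  0.   ] rows 0.013337343713126714
[ 0.18544606  0.58957835  1.96661006 -0.80359614  0.5923414   0.3517726 ]
```

Request:
step_arm:
  commands:
    - {"slide": [0, 0, 30], "rotation": [0, 0, 0], "jaw": 95}
    - {"slide": [0, 0, 55], "rotation": [0, 0, 0], "jaw": 95}
    - {"slide": [0, 0, 70], "rotation": [0, 0, 0], "jaw": 95}
    - {"slide": [0, 0, 70], "rotation": [0, 0, 0], "jaw": 95}
    - {"slide": [0, 0, 70], "rotation": [0, 0, 0], "jaw": 55}
    - {"slide": [0, 0, 70], "rotation": [0, 0, 0], "jaw": 55}
    - {"slide": [0, 0, 70], "rotation": [0, 0, 0], "jaw": 55}
    - {"slide": [0, 0, 70], "rotation": [0, 0, 0], "jaw": 55}
    - {"slide": [0, 0, 70], "rotation": [0, 0, 0], "jaw": 55}
    - {"slide": [0, 0, 70], "rotation": [0, 0, 0], "jaw": 55}
  newtons: 40

```text
time: 4.45
eef_pos: [0.5674, 0.0343, 0.009]
ee_rot: [0.492, 0.843, -0.109, 0.187]
force: [-2.7, 2.5, 5.9]
gripper_width: 0.0654
gripper_force: 40.0
```

Run:
```python
from h import *
o=get_obs(); px,Rt=frame(119.4,25); print(o["eef_pos"],o["gripper_width"],o["gripper_force"])
# upright: tool tilt 25-90; TCP offset in plate frame (8mm,0,8mm); foot at z=0.004 after
px,Ru=frame(119.4,-65)
off=np.array([0,0,.045+.008+.008])-px*(.008-.010)   # from foot centre
foot=np.array([.5715,.027,.003])
up=o["eef_pos"]+[0,0,.09]
go(up,Rt); go(foot+off+[0,0,.06],Ru); go(foot+off,Ru)
```

```text
[0.56739997 0.03425303 0.00895897] 0.06537559731119258 39.99896166846156
slide [-38.1  -0.  -81.6] rot [0.    0.    0.001] rows 0.004864962534558004
slide [ -54.4   -0.  -101.6] rot [-0.000e+00  1.571e+00  1.000e-03] rows 10.480209034433406
slide [-29.   -0.  -47.2] rot [-0.000e+00  1.571e+00  1.000e-03] rows 10.480209034433406
```

Request:
step_arm:
  commands:
    - {"slide": [-17, 0, -36], "rotation": [0, 0, 0], "jaw": 55}
    - {"slide": [-34, 0, -73], "rotation": [0, 0, 0], "jaw": 55}
    - {"slide": [-46, 0, -100], "rotation": [0, 0.13, 0], "jaw": 55}
    - {"slide": [-54, 0, -102], "rotation": [0, 0.26, 0], "jaw": 55}
    - {"slide": [-54, 0, -102], "rotation": [0, 0.4, 0], "jaw": 55}
    - {"slide": [-54, 0, -102], "rotation": [0, 0.54, 0], "jaw": 55}
    - {"slide": [-54, 0, -102], "rotation": [0, 0.68, 0], "jaw": 55}
    - {"slide": [-54, 0, -102], "rotation": [0, 0.82, 0], "jaw": 55}
    - {"slide": [-54, 0, -102], "rotation": [0, 0.96, 0], "jaw": 55}
    - {"slide": [-54, 0, -102], "rotation": [0, 1.1, 0], "jaw": 55}
    - {"slide": [-54, 0, -102], "rotation": [0, 1.24, 0], "jaw": 55}
    - {"slide": [-54, 0, -102], "rotation": [0, 1.38, 0], "jaw": 55}

```text
time: 5.65
eef_pos: [0.5708, 0.0283, 0.1239]
ee_rot: [0.451, 0.771, 0.227, -0.388]
force: [-0.3, 0.2, -2.7]
gripper_width: 0.0657
gripper_force: 40.0
```

Run:
```python
from h import *
o=get_obs(); print(o["joint_pos"],o["gripper_width"])
px,Ru=frame(119.4,-65)
off=np.array([0,0,.045+.008+.008])-px*(.008-.010)
foot=np.array([.5715,.027,.003])
go(foot+off+[0,0,.06],Ru); go(foot+off,Ru)
```

```text
[-0.3293719   0.81223798  1.51951742  0.56498915  1.5942437  -1.06807042] 0.06566129970109921
slide [ 0.4 -0.   0.3] rot [0.001 0.201 0.   ] rows 1.3427182490766714
slide [-47.8  -0.   36. ] rot [0.001 0.201 0.   ] rows 1.3427182490766714
```

Request:
step_arm:
  commands:
    - {"slide": [0, 0, 0], "rotation": [0, 0.1, 0], "jaw": 55}
    - {"slide": [0, 0, 0], "rotation": [0, 0.201, 0], "jaw": 55}
    - {"slide": [0, 0, 0], "rotation": [0, 0.201, 0], "jaw": 55}
    - {"slide": [0, 0, 0], "rotation": [0, 0.201, 0], "jaw": 55}

```text
time: 6.05
eef_pos: [0.5704, 0.0289, 0.123]
ee_rot: [0.427, 0.73, 0.269, -0.461]
force: [0.3, -0.2, -3.0]
gripper_width: 0.0656
gripper_force: 40.0
```

Run:
```python
from h import *
px,Ru=frame(119.4,-65)
off=np.array([0,0,.045+.008+.008])-px*(.008-.010)
foot=np.array([.5715,.027,.003])
go(foot+off,Ru)
a=capture("scene")["color"][100:280,260:460]; b=capture("side")["color"][90:270,200:400]
cv2.imwrite("pics/up1.png",cv2.resize(np.hstack([a,b])[:,:,::-1],None,fx=2,fy=2))
```

```text
slide [-53.4   0.1  25.1] rot [-0.001  0.008 -0.001] rows 0.051091086120466464
```

View pics/up1.png

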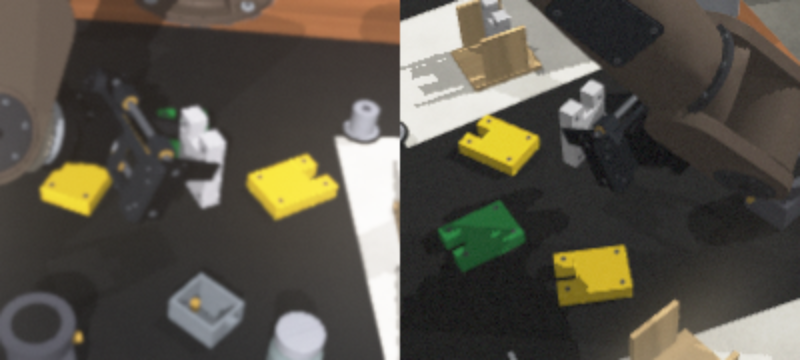

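The plate is held upright with the notch up. I'll lower it until it touches the mat.

Request:
step_arm:
  commands:
    - {"slide": [-25, 0, 12], "rotation": [0, 0.008, 0], "jaw": 55}
    - {"slide": [-45, 0, 21], "rotation": [0, 0.008, 0], "jaw": 55}
    - {"slide": [-53, 0, 25], "rotation": [0, 0.008, 0], "jaw": 55}
    - {"slide": [-54, 0, 25.5], "rotation": [0, 0.008, 0], "jaw": 55}
    - {"slide": [-54, 0, 25.5], "rotation": [0, 0.008, 0], "jaw": 55}

```text
time: 6.65
eef_pos: [0.5706, 0.0291, 0.0649]
ee_rot: [0.425, 0.728, 0.271, -0.465]
force: [0.5, -0.0, -2.7]
gripper_width: 0.0659
gripper_force: 40.0
```

Request:
step_arm:
  commands:
    - {"slide": [-0.9, 0, 0.4], "rotation": [0, 0, 0], "jaw": 55}
    - {"slide": [-1.8, 0, 0.8], "rotation": [0, 0, 0], "jaw": 55}
    - {"slide": [-1.8, 0, 0.8], "rotation": [0, 0, 0], "jaw": 55}

```text
time: 6.95
eef_pos: [0.5704, 0.029, 0.0623]
ee_rot: [0.425, 0.728, 0.271, -0.465]
force: [-0.0, 0.6, -2.8]
gripper_width: 0.0653
gripper_force: 40.0
```

Request:
step_arm:
  commands:
    - {"slide": [-0.9, 0, 0.4], "rotation": [0, 0, 0], "jaw": 55}
    - {"slide": [-0.9, 0, 0.4], "rotation": [0, 0, 0], "jaw": 55}

```text
time: 7.15
eef_pos: [0.5703, 0.029, 0.061]
ee_rot: [0.425, 0.727, 0.271, -0.465]
force: [0.6, -0.8, -3.1]
gripper_width: 0.0658
gripper_force: 40.0
```

Request:
step_arm:
  commands:
    - {"slide": [-0.9, 0, 0.4], "rotation": [0, 0, 0], "jaw": 55}
    - {"slide": [-0.9, 0, 0.4], "rotation": [0, 0, 0], "jaw": 55}

```text
time: 7.35
eef_pos: [0.5703, 0.029, 0.0599]
ee_rot: [0.425, 0.727, 0.271, -0.465]
force: [0.4, -0.3, -3.4]
gripper_width: 0.0657
gripper_force: 40.0
```

Request:
step_arm:
  commands:
    - {"slide": [-0.9, 0, 0.4], "rotation": [0, 0, 0], "jaw": 55}
    - {"slide": [-0.9, 0, 0.4], "rotation": [0, 0, 0], "jaw": 55}

```text
time: 7.55
eef_pos: [0.5703, 0.029, 0.0589]
ee_rot: [0.425, 0.727, 0.271, -0.465]
force: [-0.5, -0.1, -3.1]
gripper_width: 0.0654
gripper_force: 40.0
```

Request:
step_arm:
  commands:
    - {"slide": [-0.9, 0, 0.4], "rotation": [0, 0, 0], "jaw": 55}
    - {"slide": [-0.9, 0, 0.4], "rotation": [0, 0, 0], "jaw": 55}

```text
time: 7.75
eef_pos: [0.5703, 0.029, 0.0579]
ee_rot: [0.425, 0.727, 0.271, -0.465]
force: [-0.5, 0.0, -3.1]
gripper_width: 0.0658
gripper_force: 40.0
```

Request:
step_arm:
  commands:
    - {"slide": [-0.9, 0, 0.4], "rotation": [0, 0, 0], "jaw": 55}
    - {"slide": [-0.9, 0, 0.4], "rotation": [0, 0, 0], "jaw": 55}

```text
time: 7.95
eef_pos: [0.5703, 0.0289, 0.0569]
ee_rot: [0.425, 0.727, 0.271, -0.465]
force: [-0.5, -0.4, -3.4]
gripper_width: 0.066
gripper_force: 40.0
```

Request:
step_arm:
  commands:
    - {"slide": [-0.9, 0, 0.4], "rotation": [0, 0, 0], "jaw": 55}
    - {"slide": [-0.9, 0, 0.4], "rotation": [0, 0, 0], "jaw": 55}

```text
time: 8.15
eef_pos: [0.5704, 0.0289, 0.0559]
ee_rot: [0.425, 0.727, 0.271, -0.465]
force: [-0.4, -0.4, -2.8]
gripper_width: 0.0655
gripper_force: 40.0
```

Run:
```python
from h import *
a=capture("scene")["color"][130:240,300:410]; b=capture("side")["color"][120:230,240:350]
cv2.imwrite("pics/up2.png",cv2.resize(np.hstack([a,b])[:,:,::-1],None,fx=3.6,fy=3.6))
print(get_obs()["wrist_torque"],get_obs()["force"])
```

```text
[-0.77364471 -0.52838192  0.00286863] [ 0.02873704 -0.78203442 -2.45803444]
```

View pics/up2.png

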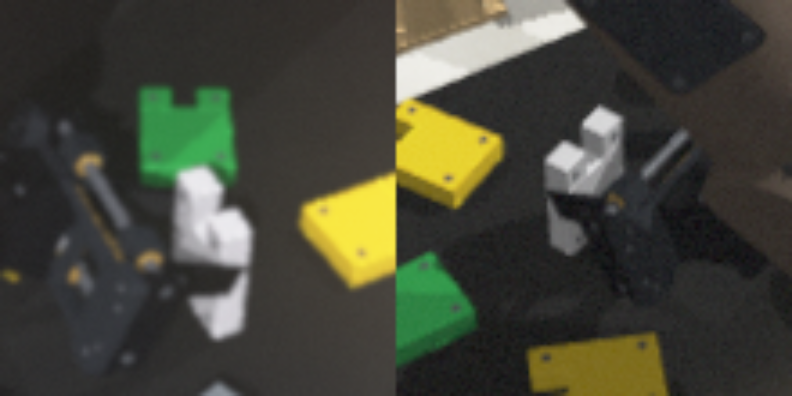

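Run:
```python
from h import *
from scipy.optimize import minimize
o=get_obs(); cs={n:capture(n) for n in("scene","side")}
px=frame(119.4,0)[0]; w=np.array([-px[1],px[0],0]); 
ms={}
for n,c in cs.items():
    im=c["color"].astype(int); q=proj(c,o["eef_pos"])[0].astype(int)
    m=((im.max(2)-im.min(2)<25)&(im.mean(2)>95)).astype(np.uint8)
    s=np.zeros_like(m); s[q[1]-35:q[1]+40,q[0]-25:q[0]+25]=1; m*=s
    k,l,st,_=cv2.connectedComponentsWithStats(m); i=1+st[1:,4].argmax(); ms[n]=l==i; print(n,q,st[i])
def poly(P):
    X=[]
    f=np.array([P[0],P[1],P[2]]); r=R.from_rotvec(P[3]*w).apply
    a=r(np.array([[0,0,1.]]))[0]; t=r(px[None])[0]
    return f,a,t
def model(n,P):
    f,a,t=poly(P); c=cs[n]; out=np.zeros((400,640),np.uint8)
    S=8
    for lo,hi,h in((-.033,-.010,.09),(.010,.033,.09),(-.033,.033,.066)):
        pts=[f+w*y+a*z+t*x for y in(lo,hi) for z in(0,h) for x in(-.01,.01)]
        hull=cv2.convexHull((proj(c,pts)*S).astype(np.int32)); cv2.fillConvexPoly(out,hull,1,shift=3)
    return out>0
def cost(P):  # visible pixels outside the model, and model pixels that are dark only above/below count half
    e=0
    for n in cs:
        M=model(n,P); e+=(ms[n]&~M).sum()*2+(M&~ms[n]).sum()
    return e
best=min(((cost([.5704+x,.0289+y,z,t]),x,y,z,t) for x in np.arange(-.008,.009,.004) for y in np.arange(-.008,.009,.004) for z in np.arange(-.004,.013,.004) for t in(-.15,0,.15)))
print(best)
s=np.array([.5704+best[1],.0289+best[2],best[3],best[4]])
r=minimize(cost,s,method="Nelder-Mead",options=dict(initial_simplex=[s]+[s+d for d in np.diag([.003,.003,.003,.08])],maxiter=200))
print(r.x,r.fun)
for z in np.arange(-.006,.014,.002): print(round(z,3),cost([r.x[0],r.x[1],z,r.x[3]]))
```

```text
scene [359 197] [348 176  23  49 638]
side [291 167] [281 149  22  25 349]
(np.int64(590), np.float64(0.004), np.float64(0.0), np.float64(0.004), 0)
[ 0.5724766   0.02941624  0.0065297  -0.03139852] 536.0
-0.006 862
-0.004 774
-0.002 700
0.0 631
0.002 586
0.004 552
0.006 545
0.008 580
0.01 607
0.012 637
```

The fit puts the foot about 5 mm above the mat with almost no lean, so I'll keep lowering.

Request:
step_arm:
  commands:
    - {"slide": [-0.9, 0, 0.4], "rotation": [0, 0, 0], "jaw": 55}
    - {"slide": [-1.8, 0, 0.8], "rotation": [0, 0, 0], "jaw": 55}
    - {"slide": [-1.8, 0, 0.8], "rotation": [0, 0, 0], "jaw": 55}

```text
time: 8.65
eef_pos: [0.5703, 0.0289, 0.0539]
ee_rot: [0.425, 0.727, 0.271, -0.465]
force: [-0.5, 0.0, -3.4]
gripper_width: 0.0658
gripper_force: 40.0
```

Request:
step_arm:
  commands:
    - {"slide": [-0.9, 0, 0.4], "rotation": [0, 0, 0], "jaw": 55}
    - {"slide": [-0.9, 0, 0.4], "rotation": [0, 0, 0], "jaw": 55}

```text
time: 8.85
eef_pos: [0.5704, 0.0289, 0.053]
ee_rot: [0.425, 0.727, 0.271, -0.465]
force: [0.2, -0.2, -3.2]
gripper_width: 0.0654
gripper_force: 40.0
```

Request:
step_arm:
  commands:
    - {"slide": [-0.9, 0, 0.4], "rotation": [0, 0, 0], "jaw": 55}
    - {"slide": [-0.9, 0, 0.4], "rotation": [0, 0, 0], "jaw": 55}

```text
time: 9.05
eef_pos: [0.5704, 0.0288, 0.0529]
ee_rot: [0.425, 0.727, 0.272, -0.465]
force: [-0.5, -1.6, 4.0]
gripper_width: 0.0659
gripper_force: 40.0
```

Contact. I'll open and withdraw along the tool axis.

Request:
step_arm:
  commands:
    - {"slide": [0, 0, 0], "rotation": [0, 0, 0], "jaw": 68}
    - {"slide": [0, 0, 0], "rotation": [0, 0, 0], "jaw": 75}
    - {"slide": [0, 0, 0], "rotation": [0, 0, 0], "jaw": 90}
    - {"slide": [0, 0, 0], "rotation": [0, 0, 0], "jaw": 95}
    - {"slide": [0, 0, 0], "rotation": [0, 0, 0], "jaw": 95}
    - {"slide": [0, 0, -20], "rotation": [0, 0, 0], "jaw": 95}
    - {"slide": [0, 0, -50], "rotation": [0, 0, 0], "jaw": 95}
    - {"slide": [0, 0, -90], "rotation": [0, 0, 0], "jaw": 95}
    - {"slide": [30, 0, -120], "rotation": [0, 0, 0], "jaw": 95}
    - {"slide": [60, 0, -130], "rotation": [0, 0, 0], "jaw": 95}

```text
time: 10.05
eef_pos: [0.6169, -0.0541, 0.1622]
ee_rot: [0.426, 0.727, 0.272, -0.464]
force: [0.3, -0.5, 0.2]
gripper_width: 0.0952
gripper_force: 0.0
```

Run:
```python
from h import *
np.set_printoptions(precision=4,suppress=True)
for n in("scene","side","wrist"):
    c=capture(n)
    for d in pinpoint(n,"plate_mid")[:4]: print(n,d["centre"],round(d["conf"],2),at_z(c,d["centre"],.045)[0])
    if n=="side":
        cv2.imwrite("pics/up3.png",cv2.resize(c["color"][110:350,220:440][:,:,::-1],None,fx=2.5,fy=2.5))
        # stand pose
    for d in outline_of(n,"empty_stand")[:1]: print("stand",d["centre"],d["conf"])
# approach: tool down, closing along plate x-horizontal (face normal)
px=frame(119.4,0)[0]
for s in(1,-1):
    ty=s*px; tz=np.array([0,0,-1.]); Rd=np.c_[np.cross(ty,tz),ty,tz]
    go([.5715,.0285,.20],Rd)
print(get_obs()["joint_pos"],get_obs()["eef_pos"])
```

```text
scene [351.3, 167.5] 0.97 [0.4545 0.0016 0.045 ]
scene [359.0, 202.5] 0.89 [0.5772 0.0295 0.045 ]
scene [406.0, 191.4] 0.68 [0.5248 0.1384 0.045 ]
scene [296.9, 190.8] 0.45 [ 0.5575 -0.1198  0.045 ]
stand [226.2, 194.4] 0.68
side [290.8, 168.5] 0.91 [0.5707 0.0377 0.045 ]
side [249.5, 159.5] 0.91 [0.4847 0.1179 0.045 ]
side [295.7, 224.8] 0.89 [ 0.5051 -0.1372  0.045 ]
side [240.5, 208.8] 0.63 [ 0.4036 -0.0324  0.045 ]
stand [336.7, 274.9] 0.81
wrist [315.4, 251.7] 0.86 [0.572  0.0266 0.045 ]
wrist [306.3, 197.2] 0.84 [0.5129 0.106  0.045 ]
wrist [202.2, 235.3] 0.73 [ 0.4418 -0.0172  0.045 ]
slide [74.6  0.7 66.5] rot [ 0.884 -0.887 -1.384] rows 12.447693613255407
slide [74.6  0.7 66.5] rot [-0.887 -0.884  1.383] rows 12.44196341088098
[-0.4311  0.9315  1.256   0.6057  1.9377 -1.032 ] [ 0.6158 -0.0517  0.1601]
```

View pics/up3.png

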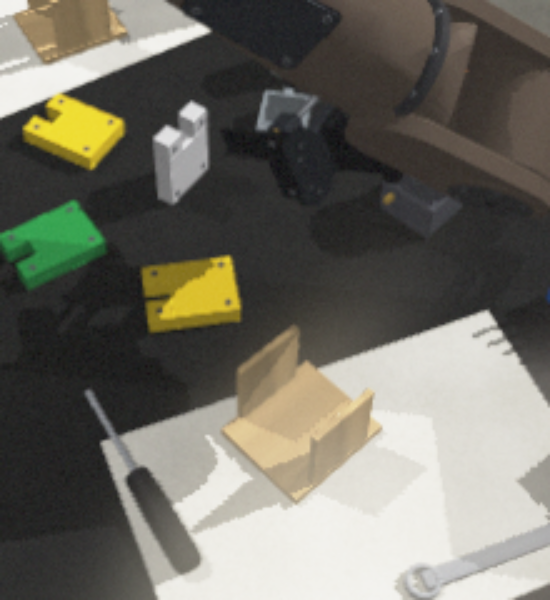

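The plate stands upright at (293,176) in the full side picture. The stand's base corners are at about (309,282), (339,310) and (373,282).

Run:
```python
from h import *
np.set_printoptions(precision=4,suppress=True)
c=capture("side")
w=at_z(c,[[308.8,282],[339.2,310],[372.8,282]],.01)[:,:2]; print(w,np.linalg.norm(np.diff(w,axis=0),axis=1),(w[0]+w[2])/2,np.degrees(np.arctan2(*(w[2]-w[1])[::-1])),np.degrees(np.arctan2(*(w[1]-w[0])[::-1])))
t=at_z(c,[[220+238/2.5,110+365/2.5],[220+298/2.5,110+327/2.5],[220+311/2.5,110+435/2.5],[220+372/2.5,110+391/2.5]],.088)[:,:2]; print(t,t.mean(0),np.degrees(np.arctan2(*(t[1]-t[0])[::-1])),np.degrees(np.arctan2(*(t[3]-t[2])[::-1])))
```

```text
[[ 0.474  -0.2732]
 [ 0.5031 -0.3654]
 [ 0.6039 -0.3376]] [0.0966 0.1046] [ 0.539  -0.3054] 15.424631199063608 -72.48661741482815
[[ 0.4957 -0.2628]
 [ 0.5609 -0.2504]
 [ 0.5195 -0.3516]
 [ 0.5862 -0.337 ]] [ 0.5406 -0.3004] 10.795436929532684 12.294068441209353
```

Run:
```python
from h import *
px=frame(119.4,0)[0]; ty=-px; tz=np.array([0,0,-1.]); Rd=np.c_[np.cross(ty,tz),ty,tz]
go([.572,.028,.23],Rd)
```

```text
slide [101.4   0.9  53.5] rot [-0.887 -0.884  1.383] rows 12.441748012615065
```

Request:
step_arm:
  commands:
    - {"slide": [60, 0, 0], "rotation": [0, 0, 0], "jaw": 95}
    - {"slide": [101, 1, 53], "rotation": [-0.887, -0.884, 1.383], "jaw": 95}
    - {"slide": [101, 1, 53], "rotation": [-0.887, -0.884, 1.383], "jaw": 95}
    - {"slide": [101, 1, 53], "rotation": [-0.887, -0.884, 1.383], "jaw": 95}
    - {"slide": [101, 1, 53], "rotation": [-0.887, -0.884, 1.383], "jaw": 95}
    - {"slide": [101, 1, 53], "rotation": [-0.887, -0.884, 1.383], "jaw": 95}
    - {"slide": [101, 1, 53], "rotation": [-0.887, -0.884, 1.383], "jaw": 95}
    - {"slide": [101, 1, 53], "rotation": [-0.887, -0.884, 1.383], "jaw": 95}
    - {"slide": [101, 1, 53], "rotation": [-0.887, -0.884, 1.383], "jaw": 95}
    - {"slide": [101, 1, 53], "rotation": [-0.887, -0.884, 1.383], "jaw": 95}
    - {"slide": [101, 1, 53], "rotation": [-0.887, -0.884, 1.383], "jaw": 95}
    - {"slide": [101, 1, 53], "rotation": [-0.887, -0.884, 1.383], "jaw": 95}

```text
time: 11.75
eef_pos: [0.5724, 0.0274, 0.2308]
ee_rot: [0.942, 0.327, 0.037, -0.06]
force: [-0.6, -0.4, -1.0]
gripper_width: 0.0949
gripper_force: 0.0
```

```bash
cat >> h.py <<'E'
def down(yaw):
    y=np.radians(yaw); ty=np.array([np.cos(y),np.sin(y),0]); tz=np.array([0,0,-1.]); return np.c_[np.cross(ty,tz),ty,tz]
E
python3 - <<'E'
from h import *
go([.572,.028,.23],down(-60.6)); print(get_obs()["joint_pos"])
E
```

```text
slide [-0.  -0.7  0.9] rot [-0.097 -0.101  0.155] rows 1.3947801947096152
[-0.13443771  0.39080214  1.69290139  0.16133375  1.05206688  0.68845091]
```

Request:
step_arm:
  commands:
    - {"slide": [0, 0, 0], "rotation": [-0.05, -0.05, 0.08], "jaw": 95}
    - {"slide": [0, 0, 0], "rotation": [-0.097, -0.101, 0.155], "jaw": 95}
    - {"slide": [0, 0, 0], "rotation": [-0.097, -0.101, 0.155], "jaw": 95}
    - {"slide": [0, 0, 0], "rotation": [-0.097, -0.101, 0.155], "jaw": 95}

```text
time: 12.15
eef_pos: [0.5724, 0.0279, 0.2302]
ee_rot: [0.966, 0.258, 0.001, -0.003]
force: [-0.1, -0.7, -0.6]
gripper_width: 0.095
gripper_force: 0.0
```

Run:
```python
from h import *
c=capture("wrist"); cv2.imwrite("pics/w4.png",c["color"][:,:,::-1])
go([.572,.028,.026],down(-60.6)); o=get_obs()
px=frame(119.4,0)[0]; w=np.array([px[1],-px[0],0])
for d in pinpoint("wrist","plate_mid")[:4]: print(d["centre"],d["conf"],at_z(c,d["centre"],.045)[0])
print(proj(c,[np.array([.572,.028,.09])+s*w+t*px for s in(-.033,.033) for t in(-.01,.01)]))
```

```text
slide [ -0.6   0.5 204.2] rot [-0.006 -0.003  0.007] rows 0.0617340211932573
[209.8, 188.1] 0.93 [0.5023829  0.14107612 0.045     ]
[317.0, 187.9] 0.92 [0.56962169 0.02445783 0.045     ]
[276.4, 279.0] 0.72 [0.43215989 0.00928831 0.045     ]
[377.0, 262.2] 0.72 [ 0.52158553 -0.09582781  0.045     ]
[[323.99650116 221.52523076]
 [306.25213797 221.3789654 ]
 [324.8976524  162.88195502]
 [306.20871232 162.74070943]]
```

View pics/w4.png

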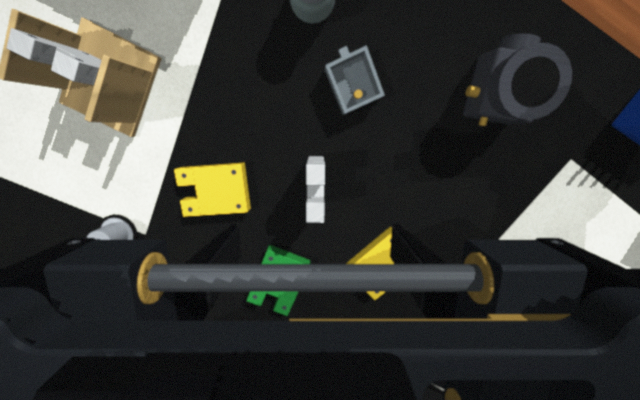

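The plate's top edge is at columns 306–325, rows 157–222, which matches the model. I'll descend and grip its faces.

Request:
step_arm:
  commands:
    - {"slide": [0, 0, 45], "rotation": [0, 0, 0], "jaw": 95}
    - {"slide": [0, 0, 90], "rotation": [0, 0, 0], "jaw": 95}
    - {"slide": [0, 0, 135], "rotation": [0, 0, 0], "jaw": 95}
    - {"slide": [0, 0, 175], "rotation": [0, 0, 0], "jaw": 95}
    - {"slide": [0, 0, 204], "rotation": [0, 0, 0], "jaw": 95}
    - {"slide": [0, 0, 204], "rotation": [0, 0, 0], "jaw": 95}
    - {"slide": [0, 0, 204], "rotation": [0, 0, 0], "jaw": 10}
    - {"slide": [0, 0, 204], "rotation": [0, 0, 0], "jaw": 10}
    - {"slide": [0, 0, 204], "rotation": [0, 0, 0], "jaw": 10}
    - {"slide": [0, 0, 204], "rotation": [0, 0, 0], "jaw": 10}
    - {"slide": [0, 0, 204], "rotation": [0, 0, 0], "jaw": 10}
    - {"slide": [0, 0, 204], "rotation": [0, 0, 0], "jaw": 10}
  newtons: 25

```text
time: 13.45
eef_pos: [0.5726, 0.0283, 0.027]
ee_rot: [0.967, 0.256, 0.001, -0.002]
force: [0.9, 0.1, -0.7]
gripper_width: 0.0524
gripper_force: 0.0
```

Request:
step_arm:
  commands:
    - {"slide": [0, 0, 0], "rotation": [0, 0, 0], "jaw": 10}
    - {"slide": [0, 0, 0], "rotation": [0, 0, 0], "jaw": 10}
    - {"slide": [0, 0, 0], "rotation": [0, 0, 0], "jaw": 10}
    - {"slide": [0, 0, 0], "rotation": [0, 0, 0], "jaw": 10}
    - {"slide": [0, 0, 0], "rotation": [0, 0, 0], "jaw": 10}
    - {"slide": [0, 0, 0], "rotation": [0, 0, 0], "jaw": 10}
    - {"slide": [0, 0, 0], "rotation": [0, 0, 0], "jaw": 10}
  newtons: 40

```text
time: 14.15
eef_pos: [0.5724, 0.0283, 0.0265]
ee_rot: [0.967, 0.256, 0.0, -0.002]
force: [0.7, 0.8, -0.1]
gripper_width: 0.0196
gripper_force: 40.0
```

Run:
```python
from h import *
print(get_obs()["eef_pos"],get_obs()["gripper_width"],get_obs()["gripper_force"])
go([.5726,.0283,.20],down(-60.6)); go([.52,-.16,.25],down(14))
```

```text
[0.57243063 0.02832142 0.0265363 ] 0.019611065468874114 39.998161531984806
slide [   0.5   -0.6 -173.5] rot [-0.004 -0.002  0.005] rows 0.04228187522486091
slide [-138.3  136.8 -224.3] rot [-0.002 -0.004 -1.297] rows 8.65369352153297
```

Run:
```python
from h import *
go([.56,-.38,.25],down(14))
```

```text
slide [-212.5  347.8 -225.2] rot [-0.002 -0.004 -1.297] rows 8.65369352153297
```

Request:
step_arm:
  commands:
    - {"slide": [0, 0, -40], "rotation": [0, 0, 0], "jaw": 10}
    - {"slide": [0, 0, -90], "rotation": [0, 0, 0], "jaw": 10}
    - {"slide": [0, 0, -140], "rotation": [0, 0, 0], "jaw": 10}
    - {"slide": [-20, 35, -175], "rotation": [0, 0, -0.13], "jaw": 10}
    - {"slide": [-40, 70, -205], "rotation": [0, 0, -0.26], "jaw": 10}
    - {"slide": [-65, 106, -225], "rotation": [0, 0, -0.4], "jaw": 10}
    - {"slide": [-90, 147, -225], "rotation": [0, 0, -0.54], "jaw": 10}
    - {"slide": [-115, 188, -225], "rotation": [0, 0, -0.68], "jaw": 10}
    - {"slide": [-140, 229, -225], "rotation": [0, 0, -0.83], "jaw": 10}
    - {"slide": [-165, 270, -225], "rotation": [0, 0, -0.98], "jaw": 10}
    - {"slide": [-190, 310, -225], "rotation": [0, 0, -1.13], "jaw": 10}
    - {"slide": [-212, 348, -225], "rotation": [0, 0, -1.28], "jaw": 10}

```text
time: 15.35
eef_pos: [0.5598, -0.382, 0.2493]
ee_rot: [0.621, 0.784, 0.002, -0.002]
force: [1.1, 0.1, -2.5]
gripper_width: 0.0195
gripper_force: 40.0
```

Request:
step_arm:
  commands:
    - {"slide": [0, 0, 0], "rotation": [0, 0, 0], "jaw": 10}
    - {"slide": [0, 0, 0], "rotation": [0, 0, 0], "jaw": 10}

```text
time: 15.55
eef_pos: [0.5598, -0.3806, 0.2487]
ee_rot: [0.624, 0.781, 0.002, -0.002]
force: [-0.1, 0.2, -2.4]
gripper_width: 0.0199
gripper_force: 40.0
```

Run:
```python
from h import *
c=capture("wrist"); save(c,"w5")
for t in("empty_stand","empty_stand_floor"):
    for d in pinpoint("wrist",t)[:2]: print(t,d["centre"],d["conf"],at_z(c,d["centre"],.01 if "floor" in t else 0)[0])
print(get_obs()["joint_pos"],get_obs()["eef_pos"])
```

```text
empty_stand [312.9, 119.3] 0.93 [ 0.53895879 -0.30254367  0.        ]
empty_stand_floor [315.9, 118.8] 0.67 [ 0.54293726 -0.30125645  0.01      ]
[-0.69305565  0.53968613  1.37320835  0.00353152  1.23220816 -0.92000917] [ 0.56065596 -0.3787773   0.24975695]
```

View pics/w5.png

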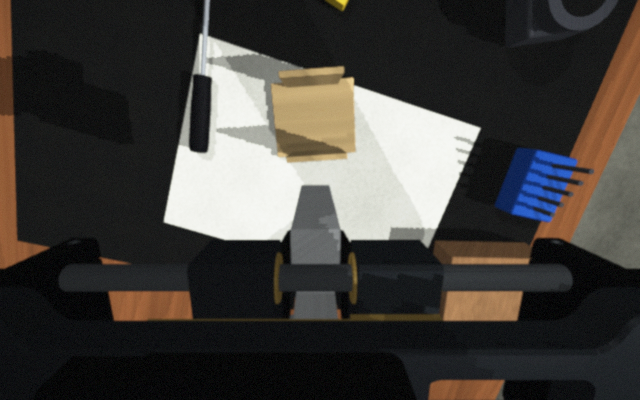

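Run:
```python
from h import *
from scipy.optimize import minimize
np.set_printoptions(precision=4,suppress=True)
cs,ms={},{}
for n in("wrist","side"):
    cs[n]=capture(n); d=outline_of(n,"empty_stand")[0]; ms[n]=d["mask"]; print(n,d["conf"],d["mask"].sum())
def model(c,P):
    x,y,a=P; r=R.from_euler("z",a).as_matrix(); out=np.zeros((400,640),np.uint8)
    for lo,hi in(([-.055,-.049,0],[.055,.049,.01]),([-.035,.042,0],[.035,.049,.088]),([-.035,-.049,0],[.035,-.042,.088])):
        pts=np.array([[i,j,k] for i in(lo[0],hi[0]) for j in(lo[1],hi[1]) for k in(lo[2],hi[2])])@r.T+[x,y,0]
        cv2.fillConvexPoly(out,cv2.convexHull((proj(c,pts)*8).astype(np.int32)),1,shift=3)
    return out>0
for use in(["wrist"],["side"],["wrist","side"]):
    cost=lambda P:sum((model(cs[n],P)^ms[n]).sum() for n in use)
    s=min(([.541,-.302,np.radians(a)] for a in range(6,24,3)),key=cost)
    r=minimize(cost,s,method="Nelder-Mead",options=dict(initial_simplex=np.vstack([s,np.array(s)+np.diag([.004,.004,.05])]),maxiter=150))
    print(use,r.x[:2],np.degrees(r.x[2]),r.fun)
a=np.degrees(r.x[2]); go([r.x[0],r.x[1],.25],down(a))
```

```text
wrist 0.7 7186
side 0.76 2297
['wrist'] [ 0.5409 -0.3015] 16.29730495939001 194.0
['side'] [ 0.5398 -0.2997] 17.91160402762068 226.0
['wrist', 'side'] [ 0.5412 -0.3017] 16.047475212705564 469.0
slide [79.8 -1.8  0.5] rot [ 0.001 -0.004 -0.054] rows 0.3582487350377317
```

Request:
step_arm:
  commands:
    - {"slide": [40, -1, 0], "rotation": [0, 0, -0.03], "jaw": 10}
    - {"slide": [80, -2, 0], "rotation": [0, 0, -0.054], "jaw": 10}
    - {"slide": [80, -2, 0], "rotation": [0, 0, -0.054], "jaw": 10}
    - {"slide": [80, -2, 0], "rotation": [0, 0, -0.054], "jaw": 10}
    - {"slide": [80, -2, 35], "rotation": [0, 0, -0.054], "jaw": 10}
    - {"slide": [80, -2, 70], "rotation": [0, 0, -0.054], "jaw": 10}
    - {"slide": [80, -2, 100], "rotation": [0, 0, -0.054], "jaw": 10}
    - {"slide": [80, -2, 115], "rotation": [0, 0, -0.054], "jaw": 10}
    - {"slide": [80, -2, 115], "rotation": [0, 0, -0.054], "jaw": 10}

```text
time: 16.8
eef_pos: [0.5401, -0.3022, 0.1328]
ee_rot: [0.602, 0.799, 0.002, -0.003]
force: [0.2, 0.7, -2.4]
gripper_width: 0.0197
gripper_force: 40.0
```

Run:
```python
from h import *
go([.541,-.3015,.0375],down(16.1))
c=capture("side"); cv2.imwrite("pics/s6.png",cv2.resize(c["color"][190:330,270:410][:,:,::-1],None,fx=4,fy=4))
```

```text
slide [-0.3  1.2 95.3] rot [-0.001 -0.007 -0.002] rows 0.0490601195256733
```

View pics/s6.png

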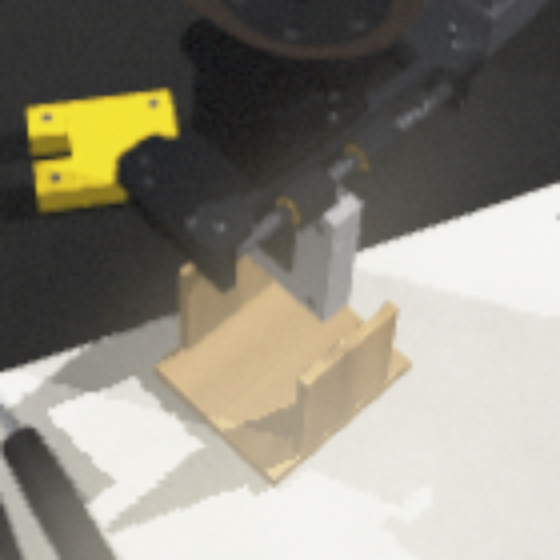

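The plate is over the gap between the cheeks and aligned with it.

Request:
step_arm:
  commands:
    - {"slide": [0, 1, 25], "rotation": [0, -0.005, 0], "jaw": 10}
    - {"slide": [0, 1, 50], "rotation": [0, -0.005, 0], "jaw": 10}
    - {"slide": [0, 1, 75], "rotation": [0, -0.005, 0], "jaw": 10}
    - {"slide": [0, 1, 88], "rotation": [0, -0.005, 0], "jaw": 10}
    - {"slide": [0, 1, 92], "rotation": [0, -0.005, 0], "jaw": 10}
    - {"slide": [0, 1, 92], "rotation": [0, -0.005, 0], "jaw": 10}

```text
time: 17.45
eef_pos: [0.542, -0.3017, 0.0438]
ee_rot: [0.602, 0.799, 0.0, 0.001]
force: [-0.4, -0.4, -2.5]
gripper_width: 0.0197
gripper_force: 40.0
```

Request:
step_arm:
  commands:
    - {"slide": [0, 0, 1], "rotation": [0, 0, 0], "jaw": 10}
    - {"slide": [0, 0, 2], "rotation": [0, 0, 0], "jaw": 10}
    - {"slide": [0, 0, 2], "rotation": [0, 0, 0], "jaw": 10}

```text
time: 17.75
eef_pos: [0.5418, -0.3014, 0.0418]
ee_rot: [0.602, 0.799, 0.0, 0.001]
force: [-0.4, 0.4, -2.7]
gripper_width: 0.0198
gripper_force: 40.0
```

Request:
step_arm:
  commands:
    - {"slide": [0, 0, 1], "rotation": [0, 0, 0], "jaw": 10}
    - {"slide": [0, 0, 1], "rotation": [0, 0, 0], "jaw": 10}

```text
time: 17.95
eef_pos: [0.5416, -0.3013, 0.0402]
ee_rot: [0.602, 0.799, 0.0, 0.001]
force: [-0.5, 0.9, -2.8]
gripper_width: 0.0196
gripper_force: 40.0
```

Request:
step_arm:
  commands:
    - {"slide": [0, 0, 1], "rotation": [0, 0, 0], "jaw": 10}
    - {"slide": [0, 0, 2], "rotation": [0, 0, 0], "jaw": 10}
    - {"slide": [0, 0, 2], "rotation": [0, 0, 0], "jaw": 10}

```text
time: 18.25
eef_pos: [0.5415, -0.3012, 0.038]
ee_rot: [0.602, 0.799, 0.0, 0.0]
force: [-0.6, -0.2, -1.8]
gripper_width: 0.0198
gripper_force: 40.0
```

Request:
step_arm:
  commands:
    - {"slide": [0, 0, 1], "rotation": [0, 0, 0], "jaw": 10}
    - {"slide": [0, 0, 1], "rotation": [0, 0, 0], "jaw": 10}

```text
time: 18.45
eef_pos: [0.5416, -0.3012, 0.037]
ee_rot: [0.602, 0.799, 0.0, 0.001]
force: [0.3, 0.6, -3.5]
gripper_width: 0.0196
gripper_force: 40.0
```

Request:
step_arm:
  commands:
    - {"slide": [0, 0, 1], "rotation": [0, 0, 0], "jaw": 10}
    - {"slide": [0, 0, 1], "rotation": [0, 0, 0], "jaw": 10}

```text
time: 18.65
eef_pos: [0.5416, -0.3013, 0.0365]
ee_rot: [0.602, 0.799, 0.0, 0.001]
force: [-1.1, 0.6, 2.1]
gripper_width: 0.0198
gripper_force: 40.0
```

Contact at the expected height. I'll release it and withdraw straight up.

Request:
step_arm:
  commands:
    - {"slide": [0, 0, 0], "rotation": [0, 0, 0], "jaw": 30}
    - {"slide": [0, 0, 0], "rotation": [0, 0, 0], "jaw": 50}
    - {"slide": [0, 0, 0], "rotation": [0, 0, 0], "jaw": 70}
    - {"slide": [0, 0, 0], "rotation": [0, 0, 0], "jaw": 70}
    - {"slide": [0, 0, 0], "rotation": [0, 0, 0], "jaw": 70}
    - {"slide": [0, 0, 0], "rotation": [0, 0, 0], "jaw": 70}
    - {"slide": [0, 0, -20], "rotation": [0, 0, 0], "jaw": 70}
    - {"slide": [0, 0, -60], "rotation": [0, 0, 0], "jaw": 70}
    - {"slide": [0, 0, -110], "rotation": [0, 0, 0], "jaw": 70}
    - {"slide": [0, 0, -160], "rotation": [0, 0, 0], "jaw": 70}
    - {"slide": [0, 0, -190], "rotation": [0, 0, 0], "jaw": 70}
    - {"slide": [-60, 0, -190], "rotation": [0, 0, 0], "jaw": 70}

```text
time: 19.85
eef_pos: [0.5563, -0.3469, 0.2326]
ee_rot: [0.6, 0.8, 0.0, 0.004]
force: [1.7, -1.3, -0.3]
gripper_width: 0.0701
gripper_force: 0.0
```

Request:
step_arm:
  commands:
    - {"slide": [-30, 0, 0], "rotation": [0, 0, 0], "jaw": 70}
    - {"slide": [-30, 0, 0], "rotation": [0, 0, 0], "jaw": 70}
    - {"slide": [-30, 0, 0], "rotation": [0, 0, 0], "jaw": 70}

```text
time: 20.15
eef_pos: [0.5631, -0.3781, 0.2256]
ee_rot: [0.602, 0.799, 0.0, 0.0]
force: [-0.7, 0.6, 0.8]
gripper_width: 0.07
gripper_force: 0.0
```

Run:
```python
from h import *
a=capture("side")["color"][190:330,270:410]; b=capture("wrist")["color"][50:190,250:390]
cv2.imwrite("pics/s7.png",cv2.resize(np.hstack([a,b])[:,:,::-1],None,fx=2.8,fy=2.8))
```

```text
(no output)
```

View pics/s7.png

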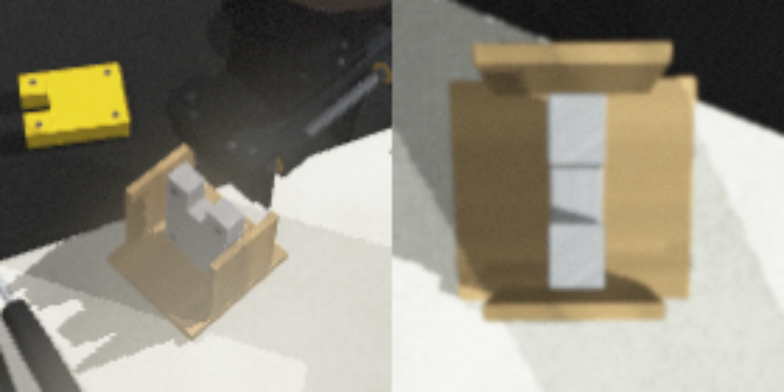

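The plate stands upright between the cheeks with its notch up. It is centred and square, and the gripper is clear.

```bash
python3 -c "
from bench import *
print(sign_off())"
```

```text
the job is handed in; nothing more can be done
None
```

The spacer plate stands upright in the empty drying stand on its plain short edge, notch up, faces to the open front and back; I let go of it with the gripper clear and handed the job in at about 20 s, without moving the twin or the other things (the result of the judging was not shown).

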